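# Find the heavy side of a flywheel

### The job

One side of the dark steel flywheel on the green pedestal is heavier than the other, though nothing shows it, and its stiff bearing keeps the wheel wherever it is left: take the red crank handle, turn the wheel round and feel through the handle where the heavy side is. Then bring the heavy side straight down and finish still gripping the handle, with the wheel held still there, so that I can chalk the light side at the top. Leave the tape measure, the black tape and the bolt where they lie.

Things in the scene. Friction and masses are not known exactly. Their poses are not given: they have to be found in the camera images.
- axle (a point): Fixed point of the pedestal: on the wheel's horizontal axis, in the plane of the wheel's front face, 150 mm above the bench. Its x axis runs along the axle, from the front face back into the pedestal (away from the robot, give or take the pedestal's yaw), y to the left, z up; it does not turn with the wheel.
- pedestal: Green cast pedestal fixed to the bench, origin under its base, axes as at axle, which lies at [-20, 0, 150] mm. Base plate 130 x 150 mm, 14 mm high, reaching 40 mm in front of the wheel's front face; upright and bearing stand behind the wheel. The bearing rubs with a constant 0.42 N m or so (8 N at the handle) against any turning, so the wheel never turns by itself.
- wheel_mid (a point): Centre of the wheel, 13 mm behind its front face; turns with it. Steel disc 148 mm across, 26 mm thick, hub boss 8 mm proud in front. A hidden weight acts as 0.5 to 0.7 kg 50 mm off the axle, at an unknown angle to the handle that differs from case to case and stays fixed in the wheel: up to 0.35 N m, greatest with the heavy side level with the axle. All else is as good as balanced.
- wheel (a joint): Angle of the wheel, rad, no stops. 0: handle straight above the axle; grows clockwise seen from the robot (top goes to the right): in axle's frame the handle is at y = -0.055 sin(angle), z = 0.055 cos(angle). Turning takes about 1 to 15 N at the handle: less while the heavy side sinks, more while it rises. At rest friction hides the weight: feel it while turning or just as a turn stops.
- handle_mid (a point): Centre of the red crank handle: round sleeve 23 mm thick, 50 mm long, a 28 mm collar at each end (58 mm overall), parallel to the axle and 55 mm from it, its centre 65 mm in front of the wheel's front face. It turns freely on its pin, so a gripper can keep its orientation while it goes round, 95 to 205 mm above the bench. x as at axle; y, z turn with the sleeve.
- tape_measure_mid (a point): Bystander: black and yellow pocket tape measure, 36 x 79 x 66 mm high, standing loose on the bench; point at its centre, 33 mm up. z up.
- tape_black_mid (a point): Bystander: roll of black tape, 53 mm across, 19 mm high, lying loose; point at its centre, half-way up. z up.
- bolt_mid (a point): Bystander: loose steel hex bolt with nut, 20 x 64 x 18 mm, lying along its y axis; point at its centre, 9 mm up. z up at the start.
There are look-alikes about, which are no part of the job. Of the things that look like the pedestal, the larger one is meant.

How it is judged (in metres and radians):
On the way:
1. the handle is gripped and the wheel is being turned by it (contact force between the fingers and handle above 1 N and (velocity of joint wheel above 0.1 rad/s or velocity of joint wheel below -0.1 rad/s)), for 0.1 s.
At the end, for the whole second after the job is handed in: The heavy side is within 20 degrees of straight below the axle, the wheel is still (under 0.1 rad/s) and the fingers still grip the handle with more than 1 N (z of heavy in the frame of axle below -0.047 m and velocity of joint wheel between -0.1 and 0.1 rad/s and contact force between the fingers and handle above 1 N); the arm keeps its last pose, push and grip.
It fails at once if the tape measure, black tape or bolt is shifted by more than 20 mm (distance of any of tape_measure_mid, tape_black_mid, bolt_mid from where it was at the start of the episode above 0.02 m).
It also fails if it takes over 58 s, if anything falls off the work surface, if the arm or the gripper's body presses on something with over 40 N, if the wrist force passes 120 N, or if a joint passes its speed limit or range.

### The arm

A 7-joint arm with a two-finger parallel gripper is mounted at the origin on a cart in front of the work surface, level with it; the furniture and walls round the work are solid. World frame = base frame: x ahead of the robot, y to its left, z up, the work surface at z = 0. Lengths are in mm, angles in rad, forces in N, time in s.
With the tool pointing down it reaches from about 400 to 875 mm from the base axis. Payload 4.4 kg.
Tool frame: the origin (TCP) lies midway between the tips of the shut fingers; the grasp point (between the pads) lies 19 mm behind it (ctrl.pinch_z is the distance from the TCP to the grasp point, in mm); z points along the fingers, y is the line along which they close (so a half turn about z gives the same grasp; the last joint's range is limited). The gripper opens to 85 mm and grips with 20 to 120 N. Pads are 22 mm wide; open, the fingers measure 114 mm over their backs; the gripper's body (76 mm by 85 mm) begins 54 mm behind the grasp point. The pads swing forward as they close: fully open they stand 13 mm farther back than shut.
Start: joints at [1.265, 0.628, 0.038, 1.517, -0.027, 0.996, -0.02], TCP at [154.408, -631.408, 231.313] pointing down, gripper open.
Joint ranges: [-3.06, 3.06], [-0.37, 2.12], [-1.25, 1.32], [0.18, 2.47], [-1.1, 4.24], [0.23, 1.98], [-2.94, 2.94]. Speed limits (rad/s): [2.57, 2.57, 3.14, 3.14, 3.14, 3.14, 3.14].

### API

Orientations are given as [roll, pitch, yaw] about the fixed x, y, z axes, in that order (R = Rz(yaw) Ry(pitch) Rx(roll)).
In Python, from cell import read_state, cams, order, ctrl gives the robot as it stands.
- The arm moves only by the tool move_arm, never from a script. Its argument "targets" is text: rows parted by semicolons, each of 7 numbers parted by spaces: the gripper's target within -1 to 1 (fully open at 1, half-way at 0, shut at -1), then the shift along the tool's x, y, z in cm, then the turn, a rotation vector about the tool's x, y, z in degrees. A call has 1 to 5 rows; each row shifts and turns the commanded pose from where the row before left it, along the tool's axes as they then stand; what a row does not reach is not made up. A row lasts 1/12 s, in which the tool goes at most 41.7 mm and 7.16 degrees, less where a joint would pass 70% of its speed; a pose out of reach is approached as far as the arm can. A call with a gripper value outside its range is refused whole. The fingers move at their own pace and stop on an object; the grip force is fixed at half the most. Time passes only in rows, so rows that do not move let the fingers close. It gives the time, the measured TCP pose, the force, the opening and the grip force at its end, in the units of the state.
- read_state(): the state, without advancing time (a new reading comes with each control period).
- cams.get_image(name): name is "side" or "top"; returns a dict with "color" (400x640x3 uint8, red, green, blue), "fovy" (degrees; the focal length in pixels is half the picture's height over the tangent of half this angle, whatever the lens; pixels are square), "cx", "cy" (the principal point, pixels), "k1" (the pictures are not rectified: a ray, as slopes to the right and down, at radius r is drawn at 1 + k1 r^2 times it, then the intrinsics apply), "rvec" (rotation vector, rad) and "tvec" (3), from world to camera coordinates, as OpenCV has them. Camera axes: x right, y down, z forward; pixel columns grow to the right and rows downward; lengths in mm; the calibration is good to about 2 mm. A picture is of the moment at which its call begins. There is no depth.
- order.finish_job(): hands the job in; it is judged then, once.
The state is a dict: "clock": time; "qpos": joint angles; "qd": joint speeds; "tau": joint torques, N m; "eef_pos": TCP position; "tool_rot": TCP orientation; "force": force on the tool from outside, world axes, zero at the start; "torque": the same for the moment, N m; "width": finger opening in mm; "gripper_force": force on a finger pad.
Only numpy, scipy, OpenCV 4.12 (cv2) and the standard library are available. Lean on these libraries where they do the work, as an engineer would, in place of code of your own. Each camera call takes 0.05 s, during which the arm holds its last target. There are 200 camera calls.

## Working session

There is one attempt and no reset: what is moved stays moved. The work goes in short steps, Python scripts to look and compute and a tool call to move; the robot and the scene stay as the last step left them, time stands still between calls to the robot, and variables do not carry over. Pictures are saved under pics/ and viewed, at most 10 in all, crops included, and the job is handed in when it is done.

Besides the shell and the picture viewer there is one more tool, called as name(argument=value, ...) on one line, values as JSON. move_arm: Moves the arm, as the interface text tells. Its arguments: {"type":"object","properties":{"targets":{"type":"string"}},"required":["targets"]}

```bash
mkdir -p pics; ls; cat > h.py <<'E'
import numpy as np,cv2
from cell import read_state,cams,order,ctrl
def cam(n):
    d=cams.get_image(n); im=d["color"]; f=im.shape[0]/2/np.tan(np.radians(d["fovy"])/2)
    R=cv2.Rodrigues(np.array(d["rvec"],float))[0]; t=np.array(d["tvec"],float).ravel()
    return dict(im=im,f=f,c=(d["cx"],d["cy"]),k=d["k1"],R=R,t=t,o=-R.T@t)
def ray(c,u,v):
    K=np.array([[c['f'],0,c['c'][0]],[0,c['f'],c['c'][1]],[0,0,1.]])
    p=cv2.undistortPoints(np.array([[[u,v]]],float),K,np.array([c['k'],0,0,0,0.])).ravel()
    d=c['R'].T@np.array([p[0],p[1],1]); return d/np.linalg.norm(d)
def plane(c,u,v,z):
    d=ray(c,u,v); return c['o']+d*(z-c['o'][2])/d[2]
def tri(c1,p1,c2,p2):
    d1,d2=ray(c1,*p1),ray(c2,*p2); A=np.stack([d1,-d2],1)
    s=np.linalg.lstsq(A,c2['o']-c1['o'],rcond=None)[0]
    a,b=c1['o']+s[0]*d1,c2['o']+s[1]*d2; return (a+b)/2,np.linalg.norm(a-b)
def proj(c,P):
    K=np.array([[c['f'],0,c['c'][0]],[0,c['f'],c['c'][1]],[0,0,1.]])
    return cv2.projectPoints(np.array(P,float).reshape(-1,1,3),cv2.Rodrigues(c['R'])[0],c['t'],K,np.array([c['k'],0,0,0,0.]))[0].reshape(-1,2)
E
python3 - <<'E'
from h import *
for n in("side","top"):
    c=cam(n); cv2.imwrite(f"pics/{n}0.png",c['im'][:,:,::-1]); print(n,c['o'],c['R'][2],c['f'],c['k'])
print(read_state(),ctrl.pinch_z)
E
```

```text
pics
side [503.96845922 906.44915934 793.62350198] [ 0.02043475 -0.8075536  -0.58944008] 504.23814153752437 -0.09639538227284923
top [ 252.25183121  -43.81401094 1207.9830717 ] [ 0.2592923   0.04559207 -0.96472217] 507.5097156065097 -0.01414406523335745
{'clock': 0.1, 'qpos': array([ 1.26520019,  0.62924345,  0.03842393,  1.51827089, -0.02697623,
        0.99626411, -0.01998055]), 'qd': array([-0.00075215, -0.00161363,  0.00015756, -0.00235186, -0.00087957,
       -0.0003604 , -0.00105077]), 'tau': array([ 3.57964302e-03, -5.64523852e+01,  1.23111192e+00, -1.93971956e+01,
        1.13395555e-02,  5.44726179e-03, -2.82291131e-05]), 'eef_pos': array([ 154.28272549, -630.85977439,  230.48632285]), 'tool_rot': array([-3.13992441e+00,  2.36550985e-05,  2.39845324e-01]), 'force': array([-0.90122269,  0.01882904, -0.01502394]), 'torque': array([-0.01360507, -0.02009943, -0.00454097]), 'gripper_force': 0.0, 'width': 85.42819172332858} 18.700000000000003
```

View pics/side0.png

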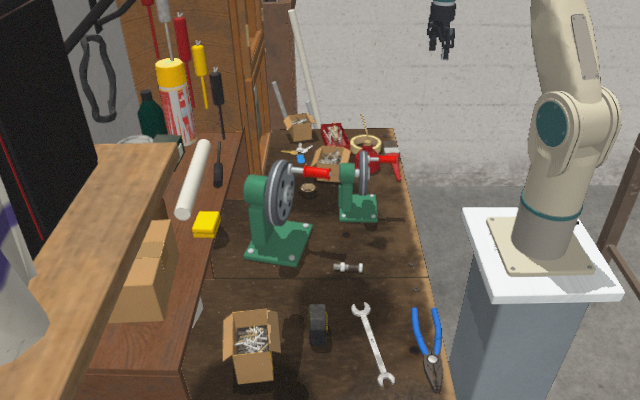

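View pics/top0.png

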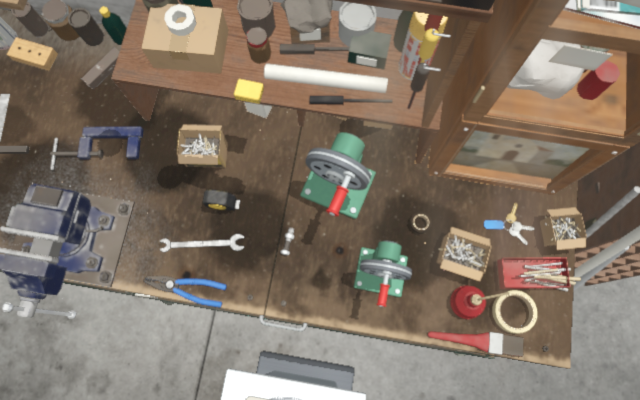

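The larger pedestal is at top (340,180) and side (280,215). Its handle is red, at top (340,195) and side (310,172). The tape measure, bolt and small pedestal sit nearby. I'll measure the handle next.

```bash
cat > m.py <<'E'
from h import *
def red(c,box):
    x0,y0,x1,y1=box; h=cv2.cvtColor(c['im'],cv2.COLOR_RGB2HSV)
    m=(((h[...,0]<8)|(h[...,0]>172))&(h[...,1]>150)&(h[...,2]>70)).astype(np.uint8)
    k=np.zeros_like(m);k[y0:y1,x0:x1]=m[y0:y1,x0:x1]
    n,l,s,ce=cv2.connectedComponentsWithStats(k); i=1+np.argmax(s[1:,4])
    ys,xs=np.where(l==i); P=np.stack([xs,ys],1).astype(np.float32)
    r=cv2.minAreaRect(P); b=cv2.boxPoints(r)
    e=sorted([(b[j]+b[(j+1)%4])/2 for j in range(4)],key=lambda q:-np.linalg.norm(q-np.array(r[0])))[:2]
    return np.array(r[0]),e,r,s[i,4]
E
python3 - <<'E'
from m import *
s,t=cam("side"),cam("top")
cs,es,rs,n1=red(s,(270,150,345,190)); ct,et,rt,n2=red(t,(315,170,365,225))
print(rs,n1,es);print(rt,n2,et)
print("mid",tri(s,cs,t,ct))
es.sort(key=lambda p:p[0]); et.sort(key=lambda p:p[1])
for a,b in zip(es,et): print(a,b,tri(s,a,t,b))
# green base corners, wheel
for n,c,box in(("s",s,(230,160,318,270)),("t",t,(295,125,380,222))):
    h=cv2.cvtColor(c['im'],cv2.COLOR_RGB2HSV); m=((h[...,0]>60)&(h[...,0]<95)&(h[...,1]>90)).astype(np.uint8)
    k=np.zeros_like(m);x0,y0,x1,y1=box;k[y0:y1,x0:x1]=m[y0:y1,x0:x1]
    ys,xs=np.where(k); P=np.stack([xs,ys],1)
    hull=cv2.convexHull(P.astype(np.int32)); ap=cv2.approxPolyDP(hull,3,True)[:,0]
    print(n,[(tuple(map(int,p)),plane(c,*p,14).round(0)[:2].tolist()) for p in ap])
def cr(c,x0,y0,x1,y1,k): return cv2.resize(c['im'][y0:y1,x0:x1,::-1],None,fx=k,fy=k,interpolation=cv2.INTER_CUBIC)
a=cr(s,230,140,350,275,4);b=cr(t,290,120,390,255,4)
cv2.imwrite("pics/crop.png",np.hstack([a[:540,:400],b[:540]]))
E
```

```text
((315.9538269042969, 172.36924743652344), (27.287639617919922, 12.155403137207031), 7.125016689300537) 295 [array([302.41537, 170.67694], dtype=float32), array([329.49228, 174.06155], dtype=float32)]
((337.6353759765625, 200.71693420410156), (12.982887268066406, 27.73082160949707), 25.559965133666992) 258 [array([343.61768, 188.20847], dtype=float32), array([331.65308, 213.2254 ], dtype=float32)]
mid (array([527.54904788, -28.18280454, 194.82914607]), np.float64(2.1038759192223515))
[302.41537 170.67694] [343.61768 188.20847] (array([557.06590042, -36.21271779, 194.24324892]), np.float64(3.323927231489576))
[329.49228 174.06155] [331.65308 213.2254 ] (array([498.44934992, -20.25198203, 195.40924406]), np.float64(0.8604956900803423))
s [((295, 266), [578.0, 77.0]), ((244, 257), [697.0, 46.0]), ((244, 186), [735.0, -245.0]), ((249, 175), [727.0, -301.0]), ((265, 176), [681.0, -295.0]), ((311, 225), [545.0, -70.0])]Traceback (most recent call last):
  File "<stdin>", line 13, in <module>
cv2.error: OpenCV(4.12.0) /io/opencv/modules/imgproc/src/approx.cpp:690: error: (-215:Assertion failed) npoints >= 0 && (depth == CV_32S || depth == CV_32F) in function 'approxPolyDP'
```

```bash
python3 - <<'E'
from m import *
s,t=cam("side"),cam("top")
def cr(c,x0,y0,x1,y1,k): return cv2.resize(c['im'][y0:y1,x0:x1,::-1],None,fx=k,fy=k,interpolation=cv2.INTER_CUBIC)
a=cr(s,235,145,335,280,4);b=cr(t,290,120,390,255,4)
cv2.imwrite("pics/crop.png",np.hstack([a,b]))
h=cv2.cvtColor(t['im'],cv2.COLOR_RGB2HSV); print(h[208,350],h[188,322],h[145,350])
E
```

```text
[ 75  41 198] [ 74  86 130] [ 75  78 189]
```

View pics/crop.png

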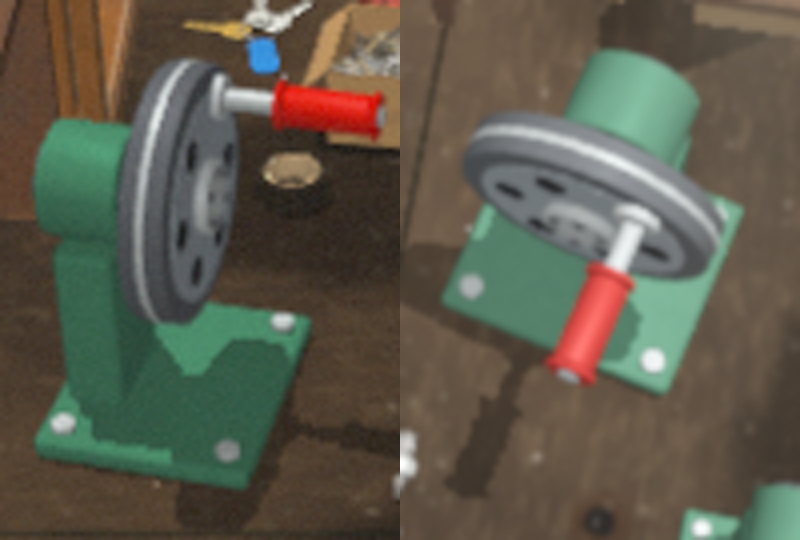

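The crop shows the handle up and to the right, at roughly 40° clockwise. The front base corners are visible in both views.

```bash
python3 - <<'E'
from m import *
s,t=cam("side"),cam("top")
FL=[plane(t,300.75,195,14),plane(s,296.2,263.7,14)];FR=[plane(t,356.25,218.2,14),plane(s,312.5,225.5,14)];BR=plane(t,375.5,171.7,14)
print(FL,FR,BR); print("triFL",tri(t,(300.75,195),s,(296.2,263.7)),"FR",tri(t,(356.25,218.2),s,(312.5,225.5)))
fl,fr=np.mean(FL,0),np.mean(FR,0); d=fl-fr; yaw=np.arctan2(-d[0],d[1]); print("yaw",np.degrees(yaw),np.linalg.norm(d))
X=np.array([np.cos(yaw),np.sin(yaw),0]);Y=np.array([-np.sin(yaw),np.cos(yaw),0])
ax=(fl+fr)/2+40*X; ax[2]=150; print("axle",ax)
print("hub",tri(s,(287.5,193.2),t,(335,175.5)), "expected",ax-8*X)
print("handle in axle", [(np.array([527.5,-28.2,194.8])-ax)@v for v in (X,Y,[0,0,1])])
E
```

```text
[array([574.63429015,  65.96995834,  14.        ]), array([575.53947862,  69.59363247,  14.        ])] [array([539.77449375, -76.50203076,  14.        ]), array([541.2995337 , -68.00163135,  14.        ])] [ 664.50612316 -105.75931292   14.        ]
triFL (array([575.66702014,  66.24209714,  10.81345011]), np.float64(0.33642970454608345)) FR (array([541.54896074, -76.70750015,   7.00332194]), np.float64(0.1762543630191663))
yaw -13.859530625340234 144.23283295896417
axle [596.64738579 -11.81671152 150.        ]
hub (array([593.1318408 , -12.50931585, 151.17762873]), np.float64(1.0642796468341906)) expected [588.88029844  -9.90037278 150.        ]
handle in axle [np.float64(-63.20973184124068), np.float64(-32.470030841290715), np.float64(44.80000000000001)]
```

move_arm(targets="1 0 0 -1.6 0 0 5.5; 1 0 0 -1.6 0 0 5.5; 1 0 0 -1.6 0 0 5.5; 1 0 0 -1.6 0 0 5.5; 1 0 0 -1.6 0 0 5.6")

```text
clock: 0.82
eef_pos: [154.4, -631.3, 312.1]
tool_rot: [-3.142, -0.0, -0.247]
force: [0.7, 0.2, -0.2]
width: 85.4
gripper_force: 0.0
```

move_arm(targets="1 1.1 -3.38 0 0 0 0; 1 1.1 -3.38 0 0 0 0; 1 1.1 -3.38 0 0 0 0; 1 1.1 -3.38 0 0 0 0; 1 1.1 -3.38 0 0 0 0")

```text
clock: 1.23
eef_pos: [249.0, -478.9, 311.4]
tool_rot: [3.141, -0.0, -0.242]
force: [0.5, -0.6, -0.3]
width: 85.2
gripper_force: 0.0
```

move_arm(targets="1 1.1 -3.38 0 0 0 0; 1 1.1 -3.38 0 0 0 0; 1 1.1 -3.38 0 0 0 0; 1 1.1 -3.38 0 0 0 0; 1 1.1 -3.38 0 0 0 0")

```text
clock: 1.65
eef_pos: [342.8, -328.1, 311.6]
tool_rot: [3.141, -0.001, -0.242]
force: [-0.6, 0.0, -0.0]
width: 85.7
gripper_force: 0.0
```

move_arm(targets="1 1.1 -3.38 0 0 0 0; 1 1.1 -3.38 0 0 0 0; 1 1.1 -3.38 0 0 0 0; 1 1.1 -3.38 0 0 0 0; 1 1.1 -3.38 0 0 0 0")

```text
clock: 2.07
eef_pos: [436.7, -177.1, 311.7]
tool_rot: [3.142, -0.001, -0.242]
force: [1.2, 0.0, -0.9]
width: 85.3
gripper_force: 0.0
```

move_arm(targets="1 1.1 -3.38 0 0 0 0; 1 1.1 -3.38 0 0 0 0; 1 1.1 -3.38 0 0 0 0; 1 1.1 -3.38 0 0 0 0; 1 1.1 -3.38 0 0 0 0")

```text
clock: 2.48
eef_pos: [530.6, -26.2, 311.6]
tool_rot: [-3.142, -0.001, -0.242]
force: [0.4, -1.0, 0.1]
width: 85.3
gripper_force: 0.0
```

move_arm(targets="1 0 0 0 0 5 0; 1 0 0 0 0 5 0; 1 0 0 0 0 5 0; 1 0 0 0 0 0 0")

```text
clock: 2.82
eef_pos: [525.6, -26.8, 310.1]
tool_rot: [3.14, -0.259, -0.239]
force: [-1.0, -0.4, -0.3]
width: 85.5
gripper_force: 0.0
```

move_arm(targets="1 -0.6 0.02 2.6 0 0 0; 1 -0.6 0.02 2.6 0 0 0; 1 -0.6 0.02 2.6 0 0 0; 1 -0.6 0.02 2.6 0 0 0; 1 -0.6 0.02 2.6 0 0 0")

```text
clock: 3.23
eef_pos: [535.5, -30.4, 177.3]
tool_rot: [-3.142, -0.262, -0.243]
force: [0.3, 0.3, 0.2]
width: 85.3
gripper_force: 0.0
```

move_arm(targets="1 0 0 0 0 0 0; 1 0 0 0 0 0 0")

```text
clock: 3.4
eef_pos: [534.3, -30.3, 177.2]
tool_rot: [3.14, -0.259, -0.242]
force: [0.4, 0.1, 0.6]
width: 85.2
gripper_force: 0.0
```

```bash
python3 - <<'E'
from m import *
a=[cam(n)['im'] for n in("side","top")]
cv2.imwrite("pics/pre.png",np.hstack([cv2.resize(a[0][100:250,220:370],(400,400)),cv2.resize(a[1][120:270,270:420],(400,400))])[:,:,::-1])
print(read_state()['eef_pos'],read_state()['qpos'])
E
```

```text
[535.78670391 -30.07089274 179.44062444] [-0.07323428  0.44829032  0.04020808  2.13085701  0.17794717  0.31339328
 -2.01486087]
```

View pics/pre.png

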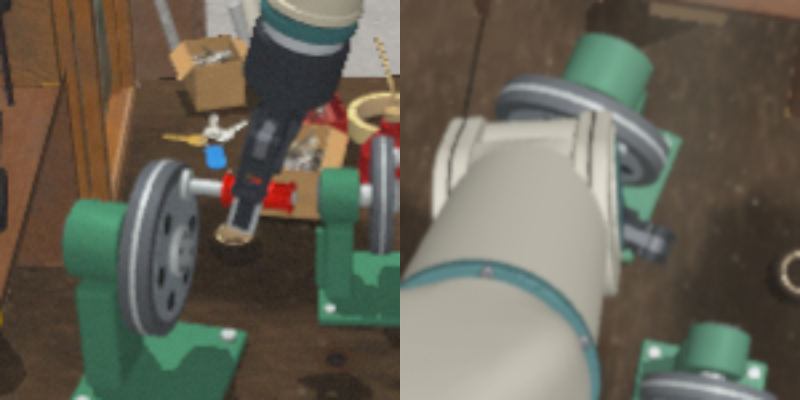

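The fingers straddle the handle, seen from the side at about (245,190) in the crop. Joint 6 is near its limit, so I'll cut the tilt to 5° and shift 8 mm toward the front before closing.

move_arm(targets="1 -0.4 0 0 0 -5 0; 1 -0.4 0 0 0 -5 0; 1 0 0 0 0 0 0; 1 0 0 0 0 0 0")

```text
clock: 3.83
eef_pos: [528.8, -28.7, 177.9]
tool_rot: [-3.14, -0.093, -0.244]
force: [-0.2, 0.6, 0.1]
width: 85.5
gripper_force: 0.0
```

move_arm(targets="-1 0 0 0 0 0 0; -1 0 0 0 0 0 0; -1 0 0 0 0 0 0; -1 0 0 0 0 0 0; -1 0 0 0 0 0 0")

```text
clock: 4.25
eef_pos: [526.4, -27.8, 176.3]
tool_rot: [3.141, -0.087, -0.241]
force: [0.2, 0.5, 0.0]
width: 26.0
gripper_force: 0.0
```

move_arm(targets="-1 0 0 0 0 0 0; -1 0 0 0 0 0 0; -1 0 0 0 0 0 0; -1 0 0 0 0 0 0; -1 0 0 0 0 0 0")

```text
clock: 4.67
eef_pos: [526.4, -27.7, 176.3]
tool_rot: [-3.141, -0.087, -0.242]
force: [-1.3, 1.8, 2.6]
width: 20.9
gripper_force: 58.6
```

```bash
python3 - <<'E'
from m import *
r=read_state()
for k in('eef_pos','tool_rot','qpos','force','width','gripper_force'):print(k,r[k])
E
```

```text
eef_pos [526.40924735 -27.65690612 176.29262147]
tool_rot [-3.14139129 -0.08674    -0.24161013]
qpos [ 0.03538325  0.49371174 -0.07220382  1.99500891  0.10527714  0.57270157
 -1.92537516]
force [-1.32172273  1.75043617  2.56211814]
width 20.933785757128476
gripper_force 58.62775683403015
```

```bash
cat > rows.py <<'E'
import sys,numpy as np
a0,step,n,cr,cd=[float(v) for v in sys.argv[1:6]]  # start deg, step/row, rows, centre err now (right,down mm) removed over the first row
def rows(a0,step,n,R=55.,th=np.radians(5)):
    a=np.radians(a0+step*np.arange(int(n)+1)); r=R*np.sin(a); d=-R*np.cos(a)
    dr,dd=np.diff(r)/10,np.diff(d)/10; dr[0]+=cr/10; dd[0]+=cd/10
    L=[f"-1 {-np.sin(th)*q:.2f} {p:.2f} {np.cos(th)*q:.2f} 0 0 0" for p,q in zip(dr,dd)]
    for i in range(0,len(L),5): print(a0+step*i,"; ".join(L[i:i+5]))
rows(a0,step,n)
E
python3 rows.py 36 6 65 0 0
```

```text
36.0 -1 -0.03 0.45 0.36 0 0 0; -1 -0.04 0.41 0.41 0 0 0; -1 -0.04 0.36 0.45 0 0 0; -1 -0.04 0.31 0.48 0 0 0; -1 -0.04 0.26 0.51 0 0 0
66.0 -1 -0.05 0.21 0.54 0 0 0; -1 -0.05 0.15 0.55 0 0 0; -1 -0.05 0.09 0.57 0 0 0; -1 -0.05 0.03 0.57 0 0 0; -1 -0.05 -0.03 0.57 0 0 0
96.0 -1 -0.05 -0.09 0.57 0 0 0; -1 -0.05 -0.15 0.55 0 0 0; -1 -0.05 -0.21 0.54 0 0 0; -1 -0.04 -0.26 0.51 0 0 0; -1 -0.04 -0.31 0.48 0 0 0
126.0 -1 -0.04 -0.36 0.45 0 0 0; -1 -0.04 -0.41 0.41 0 0 0; -1 -0.03 -0.45 0.36 0 0 0; -1 -0.03 -0.48 0.31 0 0 0; -1 -0.02 -0.51 0.26 0 0 0
156.0 -1 -0.02 -0.54 0.21 0 0 0; -1 -0.01 -0.56 0.15 0 0 0; -1 -0.01 -0.57 0.09 0 0 0; -1 -0.00 -0.57 0.03 0 0 0; -1 0.00 -0.57 -0.03 0 0 0
186.0 -1 0.01 -0.57 -0.09 0 0 0; -1 0.01 -0.56 -0.15 0 0 0; -1 0.02 -0.54 -0.21 0 0 0; -1 0.02 -0.51 -0.26 0 0 0; -1 0.03 -0.48 -0.31 0 0 0
216.0 -1 0.03 -0.45 -0.36 0 0 0; -1 0.04 -0.41 -0.41 0 0 0; -1 0.04 -0.36 -0.45 0 0 0; -1 0.04 -0.31 -0.48 0 0 0; -1 0.04 -0.26 -0.51 0 0 0
246.0 -1 0.05 -0.21 -0.54 0 0 0; -1 0.05 -0.15 -0.55 0 0 0; -1 0.05 -0.09 -0.57 0 0 0; -1 0.05 -0.03 -0.57 0 0 0; -1 0.05 0.03 -0.57 0 0 0
276.0 -1 0.05 0.09 -0.57 0 0 0; -1 0.05 0.15 -0.55 0 0 0; -1 0.05 0.21 -0.54 0 0 0; -1 0.04 0.26 -0.51 0 0 0; -1 0.04 0.31 -0.48 0 0 0
306.0 -1 0.04 0.36 -0.45 0 0 0; -1 0.04 0.41 -0.41 0 0 0; -1 0.03 0.45 -0.36 0 0 0; -1 0.03 0.48 -0.31 0 0 0; -1 0.02 0.51 -0.26 0 0 0
336.0 -1 0.02 0.54 -0.21 0 0 0; -1 0.01 0.56 -0.15 0 0 0; -1 0.01 0.57 -0.09 0 0 0; -1 0.00 0.57 -0.03 0 0 0; -1 -0.00 0.57 0.03 0 0 0
366.0 -1 -0.01 0.57 0.09 0 0 0; -1 -0.01 0.56 0.15 0 0 0; -1 -0.02 0.54 0.21 0 0 0; -1 -0.02 0.51 0.26 0 0 0; -1 -0.03 0.48 0.31 0 0 0
396.0 -1 -0.03 0.45 0.36 0 0 0; -1 -0.04 0.41 0.41 0 0 0; -1 -0.04 0.36 0.45 0 0 0; -1 -0.04 0.31 0.48 0 0 0; -1 -0.04 0.26 0.51 0 0 0
```

move_arm(targets="-1 -0.03 0.45 0.36 0 0 0; -1 -0.04 0.41 0.41 0 0 0; -1 -0.04 0.36 0.45 0 0 0; -1 -0.04 0.31 0.48 0 0 0; -1 -0.04 0.26 0.51 0 0 0")

```text
clock: 5.08
eef_pos: [522.0, -46.1, 154.2]
tool_rot: [3.141, -0.087, -0.242]
force: [-3.1, 0.6, 6.2]
width: 21.5
gripper_force: 59.0
```

```bash
cat > st.py <<'E'
from m import *
r=read_state(); y=-.242; X=np.array([np.cos(y),np.sin(y),0]);Y=np.array([-np.sin(y),np.cos(y),0])
f=r['force']; p=r['eef_pos']+18.6*np.array([0,0,1])-1.6*X; d=p-np.array([597,-12,150])
print("fwd/right/up",d@X,-d@Y,d[2],"ang",np.degrees(np.arctan2(-d@Y,d[2])),"F fwd/right/up",f@X,-f@Y,f[2],"q6",r['qpos'][5],r['clock'],r['gripper_force'])
E
python3 st.py
```

```text
fwd/right/up -66.25409497921339 51.106347003533784 22.769246655008516 ang 65.98574715559081 F fwd/right/up -3.18834044988776 0.16073768787226972 6.206158028171162 q6 0.5115045390119389 5.0833 59.04233515262604
```

move_arm(targets="-1 -0.05 0.21 0.54 0 0 0; -1 -0.05 0.15 0.55 0 0 0; -1 -0.05 0.09 0.57 0 0 0; -1 -0.05 0.03 0.57 0 0 0; -1 -0.05 -0.03 0.57 0 0 0")

```text
clock: 5.5
eef_pos: [520.8, -51.1, 126.1]
tool_rot: [3.14, -0.087, -0.243]
force: [-2.9, -2.0, 8.6]
width: 21.4
gripper_force: 59.2
```

move_arm(targets="-1 -0.05 -0.09 0.57 0 0 0; -1 -0.05 -0.15 0.55 0 0 0; -1 -0.05 -0.21 0.54 0 0 0; -1 -0.04 -0.26 0.51 0 0 0; -1 -0.04 -0.31 0.48 0 0 0")

```text
clock: 5.92
eef_pos: [523.0, -41.9, 99.6]
tool_rot: [3.139, -0.087, -0.243]
force: [-4.8, -2.2, 10.5]
width: 21.2
gripper_force: 59.4
```

```bash
python3 st.py
```

```text
fwd/right/up -66.2491099206789 46.76456830222827 -31.809101641630576 ang 124.22340514866137 F fwd/right/up -4.119047594507167 3.2721058414958217 10.487793686791036 q6 0.37825353038813303 5.9167 59.4341379404068
```

move_arm(targets="-1 -0.04 -0.36 0.45 0 0 0; -1 -0.04 -0.41 0.41 0 0 0; -1 -0.03 -0.45 0.36 0 0 0; -1 -0.03 -0.48 0.31 0 0 0; -1 -0.02 -0.51 0.26 0 0 0")

```text
clock: 6.33
eef_pos: [527.7, -22.1, 81.6]
tool_rot: [3.137, -0.086, -0.245]
force: [-5.1, -8.3, 12.2]
width: 21.1
gripper_force: 59.7
```

move_arm(targets="-1 -0.02 -0.54 0.21 0 0 0; -1 -0.01 -0.56 0.15 0 0 0; -1 -0.01 -0.57 0.09 0 0 0; -1 0 -0.57 0.03 0 0 0; -1 0 -0.57 -0.03 0 0 0")

```text
clock: 6.75
eef_pos: [533.5, 2.2, 75.8]
tool_rot: [3.133, -0.084, -0.247]
force: [-1.0, -13.2, -7.2]
width: 21.1
gripper_force: 58.9
```

```bash
python3 st.py
```

```text
fwd/right/up -66.68301739372775 1.476191981447859 -55.56839940230708 ang 178.47827752400306 F fwd/right/up 2.186364413075645 13.0113487509471 -7.191512447985393 q6 0.34684921015141407 6.75 58.934428095817566
```

move_arm(targets="-1 0.01 -0.57 -0.09 0 0 0; -1 0.01 -0.56 -0.15 0 0 0; -1 0.02 -0.54 -0.21 0 0 0; -1 0.02 -0.51 -0.26 0 0 0; -1 0.03 -0.48 -0.31 0 0 0")

```text
clock: 7.17
eef_pos: [540.4, 31.1, 84.6]
tool_rot: [3.137, -0.083, -0.245]
force: [1.6, -4.9, -15.3]
width: 21.5
gripper_force: 59.7
```

move_arm(targets="-1 0.03 -0.45 -0.36 0 0 0; -1 0.04 -0.41 -0.41 0 0 0; -1 0.04 -0.36 -0.45 0 0 0; -1 0.04 -0.31 -0.48 0 0 0; -1 0.04 -0.26 -0.51 0 0 0")

```text
clock: 7.58
eef_pos: [545.4, 51.5, 109.4]
tool_rot: [3.14, -0.085, -0.242]
force: [-2.1, -5.2, -7.6]
width: 21.1
gripper_force: 60.4
```

move_arm(targets="-1 0.05 -0.21 -0.54 0 0 0; -1 0.05 -0.15 -0.55 0 0 0; -1 0.05 -0.09 -0.57 0 0 0; -1 0.05 -0.03 -0.57 0 0 0; -1 0.05 0.03 -0.57 0 0 0")

```text
clock: 8.0
eef_pos: [546.3, 55.4, 138.1]
tool_rot: [3.14, -0.086, -0.242]
force: [-2.7, -6.2, -7.5]
width: 21.3
gripper_force: 60.4
```

```bash
python3 st.py
```

```text
fwd/right/up -66.99296521019659 -53.25883456451033 6.690847728277021 ang -82.83950858132889 F fwd/right/up -1.1421618802005409 6.695055516002186 -7.532928179480143 q6 0.517444914098123 8.0 60.41032433509827
```

move_arm(targets="-1 0.05 0.09 -0.57 0 0 0; -1 0.05 0.15 -0.55 0 0 0; -1 0.05 0.21 -0.54 0 0 0; -1 0.04 0.26 -0.51 0 0 0; -1 0.04 0.31 -0.48 0 0 0")

```text
clock: 8.42
eef_pos: [543.7, 44.7, 164.4]
tool_rot: [3.139, -0.086, -0.242]
force: [-0.4, -8.0, -11.0]
width: 21.5
gripper_force: 60.2
```

move_arm(targets="-1 0.04 0.36 -0.45 0 0 0; -1 0.04 0.41 -0.41 0 0 0; -1 0.03 0.45 -0.36 0 0 0; -1 0.03 0.48 -0.31 0 0 0; -1 0.02 0.51 -0.26 0 0 0")

```text
clock: 8.83
eef_pos: [538.6, 23.3, 181.6]
tool_rot: [3.139, -0.086, -0.242]
force: [2.4, -6.7, -20.7]
width: 21.2
gripper_force: 59.4
```

move_arm(targets="-1 0.02 0.54 -0.21 0 0 0; -1 0.01 0.56 -0.15 0 0 0; -1 0.01 0.57 -0.09 0 0 0; -1 0 0.57 -0.03 0 0 0; -1 0 0.57 0.03 0 0 0")

```text
clock: 9.25
eef_pos: [532.8, -0.7, 186.0]
tool_rot: [-3.14, -0.087, -0.24]
force: [4.2, 3.0, -23.3]
width: 21.3
gripper_force: 59.8
```

move_arm(targets="-1 -0.01 0.57 0.09 0 0 0; -1 -0.01 0.56 0.15 0 0 0; -1 -0.02 0.54 0.21 0 0 0; -1 -0.02 0.51 0.26 0 0 0; -1 -0.03 0.48 0.31 0 0 0")

```text
clock: 9.67
eef_pos: [527.0, -25.3, 177.9]
tool_rot: [-3.138, -0.088, -0.24]
force: [-2.0, 5.6, -1.8]
width: 21.1
gripper_force: 62.0
```

move_arm(targets="-1 -0.03 0.45 0.36 0 0 0; -1 -0.04 0.41 0.41 0 0 0; -1 -0.04 0.36 0.45 0 0 0; -1 -0.04 0.31 0.48 0 0 0; -1 -0.04 0.26 0.51 0 0 0")

```text
clock: 10.08
eef_pos: [522.4, -44.9, 156.7]
tool_rot: [-3.141, -0.089, -0.241]
force: [-7.1, 1.2, 5.7]
width: 21.2
gripper_force: 62.8
```

```bash
python3 st.py
```

```text
fwd/right/up -66.14862261840757 49.84632308572207 25.256445779654882 ang 63.12929475691862 F fwd/right/up -7.1680413225230835 0.516593949530322 5.703944558976306 q6 0.5127842189659602 10.0833 62.76341199874878
```

```bash
cat > fit.py <<'E'
import numpy as np
D=np.array([[522.0,-46.1,154.2,-3.1,.6,6.2],[520.8,-51.1,126.1,-2.9,-2,8.6],[523,-41.9,99.6,-4.8,-2.2,10.5],[527.7,-22.1,81.6,-5.1,-8.3,12.2],[533.5,2.2,75.8,-1,-13.2,-7.2],[540.4,31.1,84.6,1.6,-4.9,-15.3],[545.4,51.5,109.4,-2.1,-5.2,-7.6],[546.3,55.4,138.1,-2.7,-6.2,-7.5],[543.7,44.7,164.4,-.4,-8,-11],[538.6,23.3,181.6,2.4,-6.7,-20.7],[532.8,-.7,186,4.2,3,-23.3],[527,-25.3,177.9,-2,5.6,-1.8],[522.4,-44.9,156.7,-7.1,1.2,5.7]])
y=-.242; X=np.array([np.cos(y),np.sin(y),0]);R=np.array([np.sin(y),-np.cos(y),0])
def an(D,title):
    r=D[:,:3]@R; u=D[:,2]+18.6
    s=np.linalg.lstsq(np.c_[r,u,np.ones(len(r))],r*r+u*u,rcond=None)[0]; c=s[:2]/2
    rad=np.sqrt(s[2]+c@c); print(title,"centre",c,"rad",rad)
    return r,u,c
r,u,c=an(D,"cw"); a=np.arctan2(r-c[0],u-c[1])
fr=D[:,3:]@R; fu=D[:,5]
Ft=-(fr*np.cos(a)-fu*np.sin(a)); Fr=fr*np.sin(a)+fu*np.cos(a)
for x in zip(np.degrees(a),Ft,Fr): print(np.round(x,1))
M=np.c_[np.ones(len(a)),np.sin(a),np.cos(a)]; s=np.linalg.lstsq(M,Ft,rcond=None)[0]
print("fit",s,"res",np.round(M@s-Ft,1)," handle angle where heavy is rising hardest:",np.degrees(np.arctan2(s[1],s[2])))
# hand torque = fric - W*sin(heavy angle); heavy=a+phi ; heavy down a+phi=180
# Ft = f - A sin(a+phi) = f - A cos(phi) sin a - A sin(phi) cos a
phi=np.arctan2(-s[2],-s[1]); print("A",np.hypot(s[1],s[2]),"phi",np.degrees(phi),"target handle angle",np.degrees(np.pi-phi)%360)
E
python3 fit.py
```

```text
cw centre [-130.07658005  149.44501669] rad 55.06063682888961
[64.8  5.5  2.8]
[94.9  8.8  1.9]
[124.5  10.5  -3.2]
[153.   13.8  -6.7]
[179.9  13.    7.2]
[-147.4   11.9   10.5]
[-113.     9.2   -2.1]
[-82.4   6.6  -7.6]
[-52.4   3.9 -12.9]
[-23.1   2.7 -21.4]
[  3.2   2.6 -23.5]
[31.1  3.3 -4.1]
[61.9  4.8  3.2]
fit [ 7.67317069  0.38905111 -5.49043824] res [ 0.1 -0.3  0.6 -1.1  0.1  0.2  0.3  0.   0.1 -0.2 -0.4 -0.1  0.7]  handle angle where heavy is rising hardest: 175.9468098218807
A 5.504205013812903 phi 94.05319017811931 target handle angle 85.94680982188069
```

The fit is clean: friction 7.7 N, weight amplitude 5.5 N, and the heavy side 94° ahead of the handle. Heavy side down therefore means the handle at about 86°.

move_arm(targets="-1 -0.05 0.21 0.54 0 0 0; -1 -0.05 0.15 0.55 0 0 0; -1 -0.05 0.09 0.57 0 0 0; -1 -0.04 0.03 0.5 0 0 0; -1 0 0 0 0 0 0")

```text
clock: 10.5
eef_pos: [520.8, -51.1, 134.2]
tool_rot: [3.14, -0.088, -0.242]
force: [-3.8, -1.9, -2.8]
width: 21.5
gripper_force: 62.2
```

move_arm(targets="-1 0 0 0 0 0 0; -1 0 0 0 0 0 0; -1 0 0 0 0 0 0; -1 0 0 0 0 0 0; -1 0 0 0 0 0 0")

```text
clock: 10.92
eef_pos: [520.8, -51.1, 134.1]
tool_rot: [3.14, -0.088, -0.242]
force: [-5.6, -3.4, 1.8]
width: 21.2
gripper_force: 62.5
```

```bash
python3 st.py; python3 - <<'E'
from m import *
s=cam("side")['im'];t=cam("top")['im']
cv2.imwrite("pics/end.png",np.hstack([cv2.resize(s[130:290,230:390],(400,400)),cv2.resize(t[120:280,190:350],(400,400))])[:,:,::-1])
E
```

```text
fwd/right/up -66.16131983769651 56.21185232366202 2.7437907761232623 ang 87.20551894046814 F fwd/right/up -4.577981737509369 4.620855545409781 1.7785106322776574 q6 0.4567117936485014 10.9167 62.530943155288696
```

View pics/end.png

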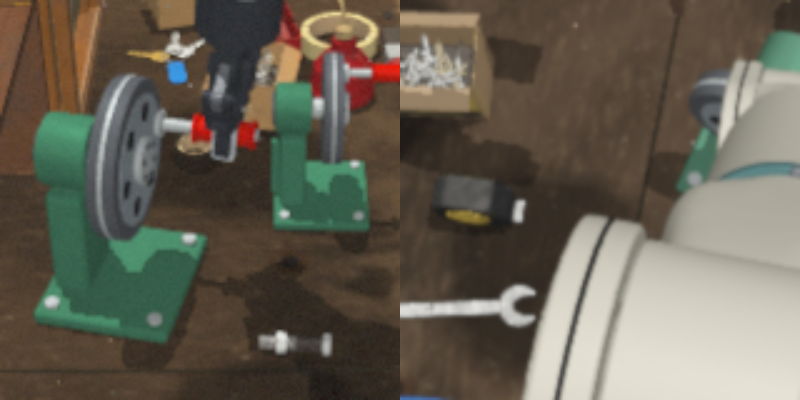

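The gripper still holds the handle level with the axle on the right (about 86–87°), and the bolt and tape measure are where they were. I'll hand it in.

```bash
python3 -c "
from cell import order
print(order.finish_job())"
```

```text
the job is handed in; nothing more can be done
None
```

I handed the job in with the handle still gripped and the wheel still, the handle about 87° clockwise from the top; the forces I felt put the heavy side about 94° further round, so it should be straight down, though the judged result was not shown to me.

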